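# Stand the kit carrier heavy end down

## Robot

A 6-joint arm with a two-finger parallel gripper is mounted at the origin on the work surface. World frame = base frame: x ahead of the robot, y to its left, z up, the work surface at z = 0. Lengths are in m, angles in rad, forces in N, time in s.
With the tool pointing down it reaches from about 0.35 to 0.775 m from the base axis. Payload 5.5 kg.
Tool frame: the origin (TCP) lies midway between the tips of the shut fingers; the grasp point (between the pads) lies 19 mm behind it; z points along the fingers, y is the line along which they close (so a half turn about z gives the same grasp; the last joint's range is limited). The gripper opens to 85 mm and grips with 20 to 120 N. Pads are 22 mm wide; open, the fingers measure 114 mm over their backs; the gripper's body (76 mm by 85 mm) begins 54 mm behind the grasp point. The pads swing forward as they close: fully open they stand 13 mm farther back than shut.
Start: joints at [1.058, 0.313, 0.046, 1.304, 0, 1.431], TCP at [0.209, 0.536, 0.231] pointing down, gripper open.
Joint ranges: [-2.76, 2.76], [-0.86, 1.69], [-1.03, 1.26], [-2.2, 2.34], [-1.47, 1.5], [-3.14, 3.14]. Speed limits (rad/s): [2.57, 2.57, 3.14, 3.14, 3.14, 3.14].

## Interface

Orientations are given as a unit quaternion [w, x, y, z].
In Python, from workcell import env gives the robot as it stands.
- The arm moves only by the tool move_arm, never from a script. Its argument "targets" is a list of rows, each a list of 3 entries, a list of its own where there are three numbers: the shift along the tool's x, y, z in mm, then the turn, a rotation vector about the tool's x, y, z in units of 10 degrees (1.0 is 10 degrees), then the closure, from -1 (fully open) to 1 (shut). In form: [[[dx, dy, dz], [ax, ay, az], gripper], ...]. A call has 1 to 5 rows; each row is the pose to reach, as a shift and turn from the pose commanded when the call began, along the tool's axes at that moment; what a row does not reach only later rows make up. A row lasts 1/8 s, in which the tool goes at most 62.5 mm and 10.7 degrees, less where a joint would pass 70% of its speed; a pose out of reach is approached as far as the arm can. A call with a gripper value outside its range is refused whole. The fingers move at their own pace and stop on an object; "squeeze" is the grip in N (left out, the last holds). Time passes only in rows, so rows that repeat a pose let the fingers close. It gives the time, the measured TCP pose, the force, the opening and the grip force at its end, in the units of the state.
- env.get_state(): the state, without advancing time (a new reading comes with each control period).
- env.read_camera(name): name is "scene" or "side" or "wrist"; returns a dict with "pixels" (480x640x3 uint8, red, green, blue), "fovy" (degrees; the focal length in pixels is half the picture's height over the tangent of half this angle, whatever the lens; pixels are square), "cx", "cy" (the principal point, pixels), "dist_coeffs" ([k1, k2, p1, p2, k3] as OpenCV has them; the pictures are not rectified), "extrinsics" (4x4, takes a point from world to camera coordinates); the wrist camera has in their place "mount" (4x4, takes a point from camera to tool coordinates, whose origin is the TCP and whose axes are the flange's). Camera axes: x right, y up, looking along -z (the intrinsics and any distortion apply to the point x, -y, -z); pixel columns grow to the right and rows downward; lengths in m; the calibration is good to about 2 mm. A picture is of the moment at which its call begins: read the wrist's pose just before it. There is no depth.
- env.hand_in(): hands the job in; it is judged then, once.
Trained networks look in a picture, given as the dict that the camera call returned (one of the last four; its "shot" number tells which), for a name from the list of things; names that differ only in an ending like _2 or _b are one class to them, and where a whole thing is asked for, a point or a joint stands for the part that bears it (a point fixed in the world has none). Each returns a list of dicts, best first, with "confidence" (0 to 1); they miss things now and then, are a little off and sometimes report something else, mostly with a low value. They report only what shows in the picture. A call takes as long as a camera call.
- env.spot_in(thing, picture): "centre" ([x, y, z] in m, in world coordinates, good to about 4 mm: the middle of the surface that is visible of it).
- env.regions_of(thing, picture): "mask" (480x640 bool, what is visible of it).
- env.landmark_of(thing, picture): "centre" ([x, y, z] in m, in world coordinates, good to about 4 mm: a listed point, or the origin of a listed thing).
The state is a dict: "clock": time; "joint_pos": joint angles; "qvel": joint speeds; "tau": joint torques, N m; "tcp_pos": TCP position; "orientation": TCP orientation; "wrist_force": force on the tool from outside, world axes, zero at the start; "ft_torque": the same for the moment, N m; "finger_gap": finger opening in m; "grip_force": force on a finger pad.
Only numpy, scipy, OpenCV 4.12 (cv2) and the standard library are available. Lean on these libraries where they do the work, as an engineer would, in place of code of your own. Each camera call takes 0.05 s, during which the arm holds its last target. There are 200 camera calls.

## Task

One end of the aluminium kit carrier is packed with brass, the other end is nearly empty, and from outside nobody can tell which. Lift it by the tube on its top until it hangs with both ends well clear of the bench, so that you see which end dips, and then stand it on end in the empty grey tray, heavy end down. Set it down gently and leave it standing upright by itself, flat on the tray's floor.

Things in the scene. Friction and masses are not known exactly. Their poses are not given: they have to be found in the camera images.
- carrier: Aluminium kit carrier lying flat, 0.75 kg: closed box 120 x 60 x 50 mm between two 5 mm side cheeks that run past it at both ends (224 long in all). Origin: centre of underside; x along its length, y across, z up. Three black grip tubes, 12 thick, 48 long along y, turn freely. The top one, between two uprights: axis at x = 0, 78 above the underside. Pinch with fingers closing along x; gap 50 wide.
- end_a (a point): Middle of the grip tube at the carrier's +x end: on its axis, 102 mm from the carrier's middle, 10 in from the cheeks' tips, 25 above the underside. Between the axis and the closed box are 42 mm of open space; open above, below and outward. Axes as the carrier's. Held by an end tube and raised straight up, the carrier swings until it hangs lengthwise below it, other end down.
- end_b (a point): The same at the carrier's -x end. Which end is heavy is random: the carrier's centre of mass lies about 20 mm from the middle towards it, and held by the top tube the carrier hangs tilted 15 to 25 degrees, heavy end low. Swinging is damped and dies out in about 2 s.
- tray: Shallow square grey plastic tray, empty, fixed to the bench: 150 x 150 mm outside, 138 x 138 inside, rim 16 high, floor 6 above the bench. Origin: centre of its underside; z up.

How it is judged:
By the outcome, as a careful person would: the job done as asked, in the order asked, and still so for the second after the job is handed in, with the robot touching nothing.
It also fails if it takes over 69 s, if anything falls off the work surface, if the arm or the gripper's body presses on something with over 40 N, if the wrist force passes 120 N, or if a joint passes its speed limit or range.

## Working session

There is one attempt and no reset: what is moved stays moved. The work goes in short steps, Python scripts to look and compute and a tool call to move; the robot and the scene stay as the last step left them, time stands still between calls to the robot, and variables do not carry over. Pictures are saved under pics/ and viewed, at most 10 in all, crops included, and the job is handed in when it is done.

Besides the shell and the picture viewer there is one more tool, called after ">>>" as name(argument=value, ...), one argument or row to a line, values as JSON. move_arm: Moves the arm, as the interface text tells. Its arguments: {"type":"object","properties":{"targets":{"type":"array","items":{"type":"array"}},"squeeze":{"type":"number"}},"required":["targets"]}

```bash
mkdir -p pics; cat > h.py <<'E'
from workcell import env
import numpy as np, cv2
from scipy.spatial.transform import Rotation as R
np.set_printoptions(precision=4,suppress=True)
def Rt():
    s=env.get_state(); q=s["orientation"]; return R.from_quat([q[1],q[2],q[3],q[0]]), np.array(s["tcp_pos"]), s
def cam(n):
    r,p,s=Rt(); c=env.read_camera(n)
    if n=="wrist":
        T=np.eye(4);T[:3,:3]=r.as_matrix();T[:3,3]=p
        c["E"]=np.linalg.inv(T@np.array(c["mount"]))
    else: c["E"]=np.array(c["extrinsics"])
    f=240/np.tan(np.radians(c["fovy"])/2); c["K"]=np.array([[f,0,c["cx"]],[0,f,c["cy"]],[0,0,1]])
    c["P"]=np.diag([1,-1,-1,1.])@c["E"]
    return c
def proj(c,X):
    P=c["P"]; return cv2.projectPoints(np.atleast_2d(np.array(X,float)),cv2.Rodrigues(P[:3,:3])[0],P[:3,3],c["K"],np.array(c["dist_coeffs"],float))[0][:,0]
def ray(c,uv):
    u=cv2.undistortPoints(np.array([[uv]],float),c["K"],np.array(c["dist_coeffs"],float))[0,0]
    Ri=c["P"][:3,:3].T; return -Ri@c["P"][:3,3], Ri@np.array([u[0],u[1],1])
def tri(*cu):
    A=0;b=0
    for c,uv in cu:
        o,d=ray(c,uv); d/=np.linalg.norm(d); M=np.eye(3)-np.outer(d,d);A=A+M;b=b+M@o
    return np.linalg.solve(A,b)
def onz(c,uv,z):
    o,d=ray(c,uv); return o+d*(z-o[2])/d[2]
def save(c,n): cv2.imwrite("pics/"+n+".png",c["pixels"][...,::-1])
E
python3 - <<'E'
from h import *
r,p,s=Rt(); print(p,r.as_matrix(),s["clock"],s["wrist_force"],s["finger_gap"])
im=[]
for n in ("scene","side"):
    c=cam(n); im.append(c["pixels"])
    for t in ("carrier","end_a","end_b","tray"):
        print(n,t,[(np.array(d["centre"]),round(d["confidence"],2),proj(c,d["centre"])[0]) for d in env.landmark_of(t,c)][:3])
    print(n,"campos",np.linalg.inv(c["E"])[:3,3])
cv2.imwrite("pics/a.png",cv2.resize(np.vstack(im),(600*640//960*1,600),interpolation=cv2.INTER_AREA)[...,::-1])
save({"pixels":im[0]},"scene0"); save({"pixels":im[1]},"side0")
E
```

```text
[0.2092 0.535  0.2304] [[-0.9313  0.3642 -0.0009]
 [ 0.3642  0.9313 -0.0016]
 [ 0.0003 -0.0018 -1.    ]] 0.0 [ 0.3593 -0.055   0.2718] 0.08521258167266757
scene carrier [(array([ 0.5663, -0.1285,  0.0008]), 0.66, array([256.9836, 280.1062]))]
scene end_a [(array([ 0.6174, -0.0421,  0.0258]), 0.84, array([310.4438, 281.1233])), (array([ 0.5192, -0.2221,  0.0267]), 0.68, array([201.45  , 258.5255]))]
scene end_b [(array([ 0.6174, -0.0421,  0.0258]), 0.84, array([310.4438, 281.1233])), (array([ 0.5192, -0.2221,  0.0267]), 0.68, array([201.45  , 258.5255]))]
scene tray [(array([0.4802, 0.1604, 0.0002]), 0.9, array([397.4515, 236.951 ]))]
scene campos [ 1.4134 -0.2057  0.6685]
side carrier [(array([ 0.5689, -0.13  ,  0.0001]), 0.77, array([371.6817, 307.8839]))]
side end_a [(array([ 0.6164, -0.0422,  0.02  ]), 0.96, array([377.2983, 248.7542])), (array([ 0.5179, -0.221 ,  0.0266]), 0.84, array([367.0241, 362.7458]))]
side end_b [(array([ 0.6164, -0.0422,  0.02  ]), 0.96, array([377.2983, 248.7542])), (array([ 0.5179, -0.221 ,  0.0266]), 0.84, array([367.0241, 362.7458]))]
side tray [(array([ 0.4785,  0.158 , -0.0003]), 0.59, array([260.4119, 194.2132]))]
side campos [ 0.3358 -0.4824  0.6622]
```

View pics/scene0.png

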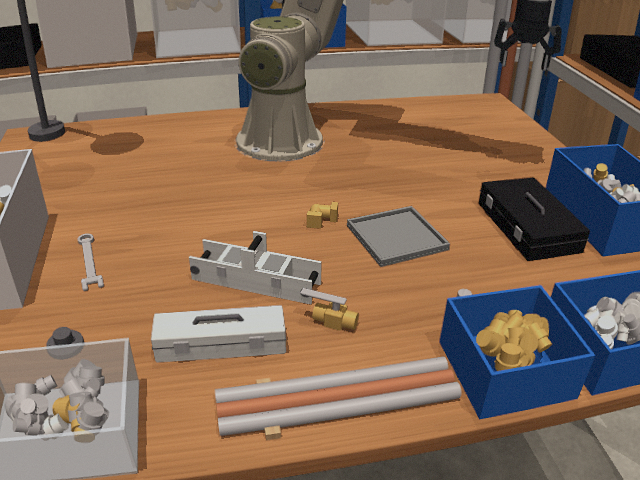

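View pics/side0.png

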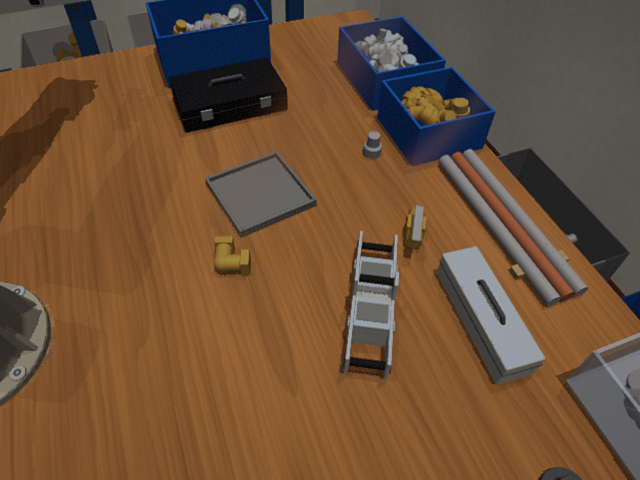

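The scene view shows the carrier around (257,270) lying along (195,265)–(318,285), with the tray at (397,236) and a brass valve near one end at (335,312). The side view shows the three black tubes at (377,246), (376,279) and (367,364). The networks agree with both pictures: end spacing is 204 mm and carrier yaw is about 61°.

>>> move_arm(
  targets=[
    [[-60, -50, 0], [0, 0, 0.7], -1],
    [[-110, -93, 0], [0, 0, 0.7], -1],
    [[-160, -135, 0], [0, 0, 0.7], -1],
    [[-210, -178, 0], [0, 0, 0.7], -1],
    [[-250, -213, 0], [0, 0, 0.7], -1],
  ],
)

```text
clock: 1.12
tcp_pos: [0.3581, 0.2586, 0.2316]
orientation: [0.001, 0.245, 0.97, 0.0]
wrist_force: [1.8, 0.1, 1.1]
finger_gap: 0.0857
grip_force: 0.0
```

```bash
cat > go.py <<'E'
# python go.py x y z yawdeg(of tool y): shift/turn from the current pose, tool axes
from h import *; import sys
x,y,z,w=map(float,sys.argv[1:5])
r,p,s=Rt(); print("t",s["clock"],"tcp",p,"gap",s["finger_gap"])
w=np.radians(w); Y=np.array([np.cos(w),np.sin(w),0]);Z=np.array([0,0,-1.]);X=np.cross(Y,Z)
G=R.from_matrix(np.c_[X,Y,Z])
print("shift mm",r.inv().apply(np.array([x,y,z])-p)*1000,"turn",np.degrees((r.inv()*G).as_rotvec())/10)
E
python3 go.py 0.567 -0.131 0.23 61.2
```

```text
t 1.125 tcp [0.3581 0.2586 0.2316] gap 0.08574115821016791
shift mm [-368.8069 -243.761     1.6708] turn [0.0065 0.0046 0.0468]
```

>>> move_arm(
  targets=[
    [[-50, -33, 0], [0, 0, 0], -1],
    [[-100, -66, 0], [0, 0, 0], -1],
    [[-150, -99, 0], [0, 0, 0], -1],
    [[-200, -132, 0], [0, 0, 0], -1],
    [[-250, -165, 0], [0, 0, 0], -1],
  ],
)

```text
clock: 1.75
tcp_pos: [0.4997, -0.0057, 0.2316]
orientation: [0.001, 0.245, 0.969, 0.0]
wrist_force: [1.0, 0.5, 0.4]
finger_gap: 0.0852
grip_force: 0.0
```

>>> move_arm(
  targets=[
    [[-40, -25, 0], [0, 0, 0], -1],
    [[-80, -52, 0], [0, 0, 0], -1],
    [[-110, -72, 0], [0, 0, 0], -1],
    [[-110, -72, 0], [0, 0, 0], -1],
    [[-110, -72, 0], [0, 0, 0], -1],
  ],
)

```text
clock: 2.38
tcp_pos: [0.5611, -0.1189, 0.2311]
orientation: [-0.0, 0.245, 0.97, 0.0]
wrist_force: [-0.1, 0.3, 0.4]
finger_gap: 0.0854
grip_force: 0.0
```

```bash
python3 go.py 0.567 -0.131 0.23 61.2; python3 - <<'E'
from h import *
c=cam("wrist"); save(c,"w1"); np.savez("w1.npz",P=c["P"],K=c["K"],d=c["dist_coeffs"])
for t in ("carrier","end_a"):
    print(t,[(np.array(d["centre"]),round(d["confidence"],2),proj(c,d["centre"])[0]) for d in env.landmark_of(t,c)][:3])
for e in (.567,-.131,.078),(.617,-.042,.025),(.5185,-.2215,.025): print(proj(c,e))
for n in ("scene","side"):
    c=cam(n); save(c,n+"1"); print(n,[(np.array(d["centre"]),round(d["confidence"],2)) for d in env.landmark_of("end_a",c)], proj(c,(.567,-.131,.078)))
E
```

```text
t 2.375 tcp [ 0.5611 -0.1189  0.2311] gap 0.08539981619629497
shift mm [-10.9723  -7.8032   1.0517] turn [ 0.0015 -0.006   0.0433]
carrier [(array([ 0.5663, -0.1316,  0.0002]), 0.71, array([310.1786, 218.2162]))]
end_a [(array([ 0.6175, -0.0396,  0.027 ]), 0.84, array([416.8411, 225.9634])), (array([ 0.5199, -0.2186,  0.0227]), 0.67, array([210.5718, 223.9042]))]
[[309.3696 239.558 ]]
[[413.9037 226.1431]]
[[206.7137 224.6156]]
scene [(array([ 0.5195, -0.2228,  0.0277]), 0.79), (array([ 0.6185, -0.0409,  0.0272]), 0.58)] [[253.681  244.8204]]
side [(array([ 0.5211, -0.2198,  0.0225]), 0.88), (array([ 0.6142, -0.0409,  0.0222]), 0.72)] [[376.3842 279.2146]]
```

View pics/w1.png

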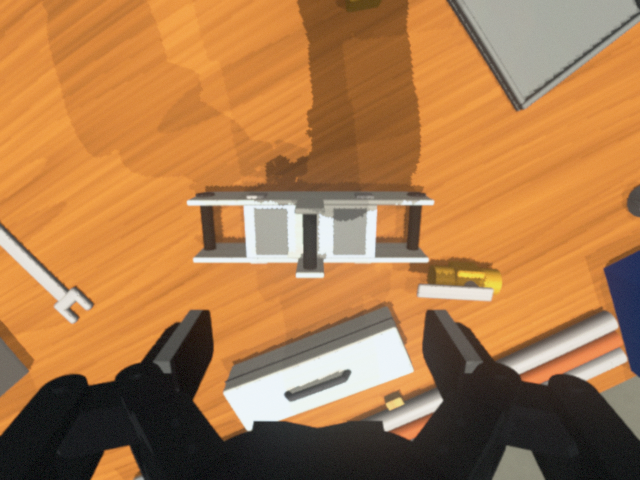

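The wrist view shows the top tube at (310,242) and the end tubes at (208,227) and (414,227). The valve sits clear at (460,280). All of this matches the predicted projections. I'll triangulate these points.

```bash
python3 - <<'E'
from h import *
w=cam("wrist"); s=cam("side"); c=cam("scene")
for n,a,b in (("top",(310,242),(377,279.5)),("e1",(414,227),(377.5,246)),("e2",(208,227),(367,364))): print(n,tri((w,a),(s,b)))
m=env.regions_of("tray",s)[0]["mask"].astype(np.uint8)
print(cv2.minAreaRect(np.argwhere(m)[:,::-1].astype(np.float32)))
k=max(cv2.findContours(m,0,2)[0],key=cv2.contourArea); q=cv2.approxPolyDP(k,10,True)[:,0]
print(q,[onz(s,u.astype(float),0.016)[:2] for u in q],np.mean([onz(s,u.astype(float),0.016) for u in q],0))
for cc in (s,c): print([(np.array(d["centre"]),round(d["confidence"],2)) for d in env.landmark_of("tray",cc)])
E
python3 go.py 0.5675 -0.1312 0.06 61.2
```

```text
top [ 0.569  -0.1313  0.0773]
e1 [ 0.6168 -0.0422  0.0274]
e2 [ 0.52   -0.2218  0.0235]
((260.18359375, 191.919677734375), (69.62796020507812, 94.7650146484375), 66.37062072753906)
[[277 152]
 [205 179]
 [240 237]
 [315 205]] [array([0.5367, 0.24  ]), array([0.3912, 0.213 ]), array([0.4156, 0.0591]), array([0.5568, 0.0854])] [0.4751 0.1494 0.016 ]
[(array([ 0.4773,  0.1579, -0.003 ]), 0.69)]
[(array([0.4779, 0.161 , 0.0007]), 0.63)]
t 3.025 tcp [ 0.5615 -0.1192  0.2313] gap 0.0854111245106135
shift mm [-10.935   -7.7054 171.3147] turn [0.0008 0.0002 0.0446]
```

Measured heights are 77 mm for the top tube and 24–27 mm for the ends, which agrees with the text. Descending to the top tube.

>>> move_arm(
  targets=[
    [[-11, -8, 40], [0, 0, 0.04], -1],
    [[-11, -8, 80], [0, 0, 0.04], -1],
    [[-11, -8, 120], [0, 0, 0.04], -1],
    [[-11, -8, 150], [0, 0, 0.04], -1],
    [[-11, -8, 150], [0, 0, 0.04], -1],
  ],
)

```text
clock: 3.65
tcp_pos: [0.5652, -0.1308, 0.0788]
orientation: [-0.003, 0.248, 0.969, 0.0]
wrist_force: [0.2, -0.6, 0.1]
finger_gap: 0.0856
grip_force: 0.0
```

```bash
python3 go.py 0.568 -0.1317 0.06 61.2
```

```text
t 3.65 tcp [ 0.5652 -0.1308  0.0788] gap 0.08557897876206966
shift mm [-2.9407  0.5933 18.7863] turn [-0.0039 -0.0322  0.003 ]
```

>>> move_arm(
  targets=[
    [[-2, 0, 10], [0, 0, 0], -1],
    [[-2, 0, 18], [0, 0, 0], 0],
    [[-2, 0, 18], [0, 0, 0], 1],
    [[-2, 0, 18], [0, 0, 0], 1],
    [[-2, 0, 18], [0, 0, 0], 1],
  ],
  squeeze=50,
)

```text
clock: 4.28
tcp_pos: [0.5696, -0.1324, 0.0638]
orientation: [0.001, 0.248, 0.969, 0.0]
wrist_force: [3.5, 7.7, 0.6]
finger_gap: 0.0124
grip_force: 3.6
```

>>> move_arm(
  targets=[
    [[0, 0, 0], [0, 0, 0], 1],
    [[0, 0, 0], [0, 0, 0], 1],
    [[0, 0, 0], [0, 0, 0], 1],
    [[0, 0, 0], [0, 0, 0], 1],
    [[0, 0, 0], [0, 0, 0], 1],
  ],
)

```text
clock: 4.9
tcp_pos: [0.5696, -0.1324, 0.0639]
orientation: [0.001, 0.248, 0.969, 0.0]
wrist_force: [0.3, 2.0, 4.9]
finger_gap: 0.0103
grip_force: 49.1
```

>>> move_arm(
  targets=[
    [[0, 0, -12], [0, 0, 0], 1],
    [[0, 0, -30], [0, 0, 0], 1],
    [[0, 0, -50], [0, 0, 0], 1],
    [[0, 0, -70], [0, 0, 0], 1],
    [[0, 0, -90], [0, 0, 0], 1],
  ],
)

```text
clock: 5.52
tcp_pos: [0.5677, -0.1325, 0.1527]
orientation: [-0.002, 0.249, 0.969, -0.0]
wrist_force: [-0.2, 0.2, -5.1]
finger_gap: 0.0097
grip_force: 49.2
```

>>> move_arm(
  targets=[
    [[0, 0, -15], [0, 0, 0], 1],
    [[0, 0, -30], [0, 0, 0], 1],
    [[0, 0, -30], [0, 0, 0], 1],
    [[0, 0, -30], [0, 0, 0], 1],
    [[0, 0, -30], [0, 0, 0], 1],
  ],
)

```text
clock: 6.15
tcp_pos: [0.5686, -0.1323, 0.1823]
orientation: [-0.001, 0.248, 0.969, 0.0]
wrist_force: [0.8, 0.0, -5.8]
finger_gap: 0.0102
grip_force: 49.2
```

>>> move_arm(
  targets=[
    [[0, 0, 0], [0, 0, 0], 1],
    [[0, 0, 0], [0, 0, 0], 1],
    [[0, 0, 0], [0, 0, 0], 1],
    [[0, 0, 0], [0, 0, 0], 1],
    [[0, 0, 0], [0, 0, 0], 1],
  ],
)

```text
clock: 6.78
tcp_pos: [0.5692, -0.1326, 0.1833]
orientation: [0.0, 0.248, 0.969, 0.0]
wrist_force: [0.1, -0.4, -6.8]
finger_gap: 0.0099
grip_force: 49.2
```

>>> move_arm(
  targets=[
    [[0, 0, 0], [0, 0, 0], 1],
    [[0, 0, 0], [0, 0, 0], 1],
    [[0, 0, 0], [0, 0, 0], 1],
    [[0, 0, 0], [0, 0, 0], 1],
    [[0, 0, 0], [0, 0, 0], 1],
  ],
)

```text
clock: 7.4
tcp_pos: [0.5691, -0.1326, 0.1833]
orientation: [0.0, 0.248, 0.969, 0.0]
wrist_force: [-0.1, 0.7, -7.7]
finger_gap: 0.01
grip_force: 49.2
```

```bash
python3 - <<'E'
from h import *
im=[]
for n in ("scene","side"):
    c=cam(n); im.append(c["pixels"])
    print(n,[(np.array(d["centre"]),round(d["confidence"],2),proj(c,d["centre"])[0]) for d in env.landmark_of("end_a",c)])
save({"pixels":np.hstack([im[0][100:400,100:450],im[1][100:400,200:550]])},"hang")
E
python3 go.py 0.5696 -0.1324 0.064 61.2
```

```text
scene [(array([ 0.5121, -0.2329,  0.1823]), 0.67, array([186.329 , 181.0949]))]
side [(array([ 0.5096, -0.2314,  0.1842]), 0.77, array([377.5765, 308.9248])), (array([ 0.6064, -0.0679,  0.111 ]), 0.59, array([385.3929, 224.466 ]))]
t 7.6 tcp [ 0.5691 -0.1325  0.1833] gap 0.009951886319115847
shift mm [ -0.3266   0.3314 119.2932] turn [ 0.0007 -0.      0.0038]
```

View pics/hang.png

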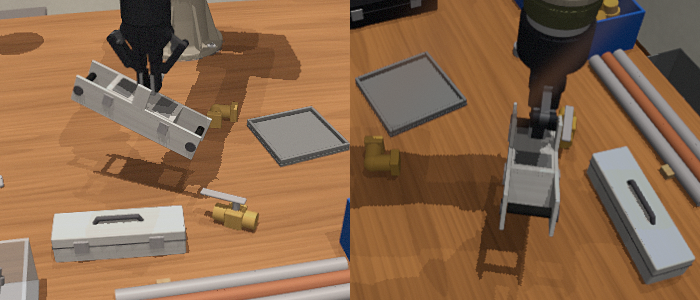

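Hanging, the +y end (lower right in the left crop, (190,145)) dips about 20°. Its tube is at z = 0.111 m against 0.184 m for the other end, so both ends are well clear. The heavy end is therefore the one by the valve, and the light end is near (0.52, -0.22). I'll set the carrier back down gently.

>>> move_arm(
  targets=[
    [[0, 0, 20], [0, 0, 0], 1],
    [[0, 0, 40], [0, 0, 0], 1],
    [[0, 0, 56], [0, 0, 0], 1],
    [[0, 0, 66], [0, 0, 0], 1],
    [[0, 0, 74], [0, 0, 0], 1],
  ],
)

```text
clock: 8.22
tcp_pos: [0.5693, -0.1326, 0.1089]
orientation: [0.0, 0.248, 0.969, 0.0]
wrist_force: [0.5, -0.7, -6.3]
finger_gap: 0.0105
grip_force: 49.2
```

>>> move_arm(
  targets=[
    [[0, 0, 8], [0, 0, 0], 1],
    [[0, 0, 16], [0, 0, 0], 1],
    [[0, 0, 24], [0, 0, 0], 1],
    [[0, 0, 31], [0, 0, 0], 1],
    [[0, 0, 37], [0, 0, 0], 1],
  ],
)

```text
clock: 8.85
tcp_pos: [0.5691, -0.1325, 0.0718]
orientation: [-0.0, 0.248, 0.969, 0.0]
wrist_force: [-0.6, -1.9, -4.9]
finger_gap: 0.01
grip_force: 49.5
```

>>> move_arm(
  targets=[
    [[0, 0, 3], [0, 0, 0], 1],
    [[0, 0, 6], [0, 0, 0], 1],
    [[0, 0, 7], [0, 0, 0], 1],
    [[0, 0, 7], [0, 0, 0], 1],
    [[0, 0, 7], [0, 0, 0], 1],
  ],
)

```text
clock: 9.48
tcp_pos: [0.5692, -0.1324, 0.0653]
orientation: [0.0, 0.248, 0.969, 0.0]
wrist_force: [-0.3, -0.2, -5.4]
finger_gap: 0.0101
grip_force: 49.5
```

>>> move_arm(
  targets=[
    [[0, 0, 1], [0, 0, 0], 1],
    [[0, 0, 1.5], [0, 0, 0], 1],
    [[0, 0, 1.5], [0, 0, 0], -1],
    [[0, 0, 1.5], [0, 0, 0], -1],
    [[0, 0, 1.5], [0, 0, 0], -1],
  ],
)

```text
clock: 10.1
tcp_pos: [0.5697, -0.1326, 0.0643]
orientation: [0.001, 0.248, 0.969, 0.0]
wrist_force: [-0.1, 0.2, 0.6]
finger_gap: 0.0642
grip_force: 0.0
```

>>> move_arm(
  targets=[
    [[0, 0, 0], [0, 0, 0], -1],
    [[0, 0, -25], [0, 0, 0], -1],
    [[0, 0, -60], [0, 0, 0], -1],
    [[0, 0, -60], [0, 0, 0], -1],
    [[0, 0, -60], [0, 0, 0], -1],
  ],
)

```text
clock: 10.72
tcp_pos: [0.569, -0.1325, 0.1235]
orientation: [-0.0, 0.248, 0.969, 0.0]
wrist_force: [0.0, 0.7, -0.6]
finger_gap: 0.0855
grip_force: 0.0
```

```bash
python3 - <<'E'
from h import *
for n in ("scene","side","wrist"):
    c=cam(n); save(c,n+"2")
    for t in ("carrier","end_b"): print(n,t,[(np.array(d["centre"]),round(d["confidence"],2),proj(c,d["centre"])[0]) for d in env.landmark_of(t,c)])
    if n=="wrist":
        p=c["pixels"]
        for e in (.568,-.1317,.078),(.617,-.042,.025),(.52,-.2215,.025): print(proj(c,e))
E
python3 go.py 0.5195 -0.2215 0.12 61.2
```

```text
scene carrier [(array([ 0.5662, -0.1309, -0.0002]), 0.73, array([255.659 , 280.6655]))]
scene end_b [(array([ 0.5198, -0.2232,  0.0257]), 0.94, array([200.9059, 259.2343])), (array([ 0.6184, -0.044 ,  0.0259]), 0.73, array([309.4644, 281.563 ]))]
side carrier []
side end_b [(array([ 0.6163, -0.0429,  0.0224]), 0.96, array([377.5881, 248.1637])), (array([ 0.518 , -0.2221,  0.0254]), 0.65, array([367.3389, 363.8261]))]
wrist carrier [(array([ 0.5645, -0.1331,  0.0009]), 0.61, array([315.2722, 233.1072]))]
wrist end_b [(array([ 0.6171, -0.0407,  0.028 ]), 0.88, array([469.4619, 246.1797])), (array([ 0.519 , -0.2199,  0.0302]), 0.71, array([171.4527, 247.1353]))]
[[319.5988 274.4934]]
[[466.0059 245.622 ]]
[[173.2621 247.1275]]
t 11.175 tcp [ 0.569  -0.1325  0.1234] gap 0.08541703444670135
shift mm [   0.553  -101.8567    3.4181] turn [ 0.0002 -0.0036  0.0039]
```

View pics/side2.png

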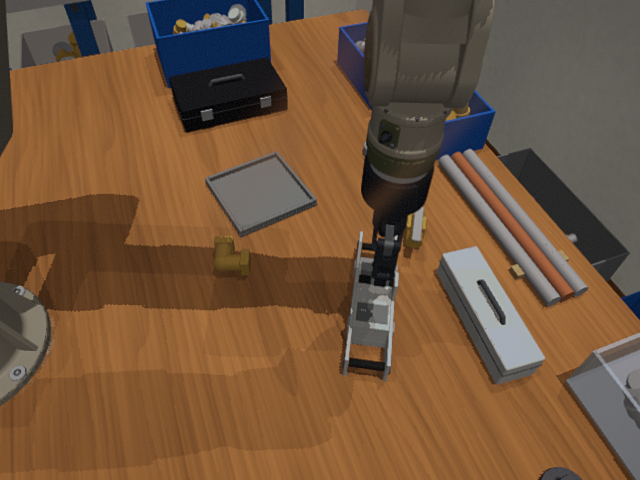

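The carrier is back flat in the same place, with the light end tube at (367,365). Moving over it with the fingers half open.

>>> move_arm(
  targets=[
    [[0, -20, 0], [0, 0, 0], 0],
    [[0, -50, 0], [0, 0, 0], 0],
    [[0, -80, 0], [0, 0, 0], 0],
    [[0, -102, 0], [0, 0, 0], 0],
    [[0, -102, 0], [0, 0, 0], 0],
  ],
)

```text
clock: 11.8
tcp_pos: [0.519, -0.2239, 0.1238]
orientation: [0.0, 0.25, 0.968, -0.0]
wrist_force: [-0.2, -0.9, 0.0]
finger_gap: 0.0429
grip_force: 0.0
```

>>> move_arm(
  targets=[
    [[0, 0, 15], [0, 0, 0], 0],
    [[0, 0, 35], [0, 0, 0], 0],
    [[0, 0, 50], [0, 0, 0], 0],
    [[0, 0, 60], [0, 0, 0], 0],
    [[0, 0, 60], [0, 0, 0], 0],
  ],
)

```text
clock: 12.42
tcp_pos: [0.5196, -0.2213, 0.0627]
orientation: [-0.001, 0.248, 0.969, 0.0]
wrist_force: [-0.0, -0.1, -0.5]
finger_gap: 0.0429
grip_force: 0.0
```

```bash
python3 go.py 0.5195 -0.2215 0.011 61.2;python3 - <<'E'
from h import *
for n in ("wrist",):
    c=cam(n); save(c,n+"3"); print(proj(c,(.5195,-.2215,.025)))
E
```

```text
t 12.425 tcp [ 0.5196 -0.2213  0.0627] gap 0.04291843628051471
shift mm [-0.1205 -0.2333 51.7026] turn [ 0.0013 -0.0111  0.007 ]
[[318.7282 281.198 ]]
```

View pics/wrist3.png

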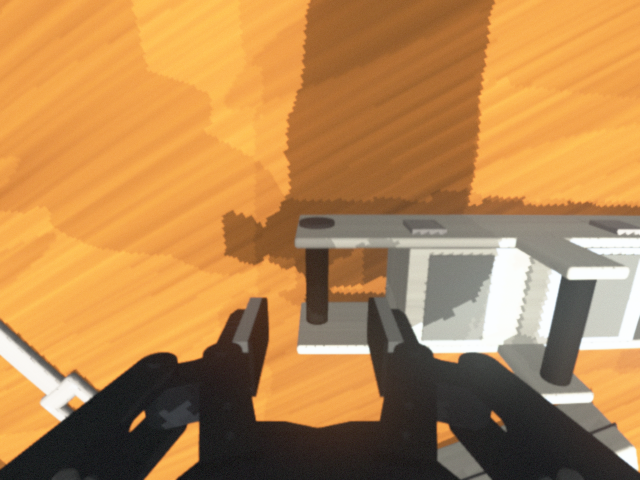

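The tube's middle is at (317,284), the predicted (319,281), and it is centred between the fingers. Descending and gripping.

>>> move_arm(
  targets=[
    [[0, 0, 14], [0, 0, 0], 0],
    [[0, 0, 28], [0, 0, 0], 0],
    [[0, 0, 41], [0, 0, 0], 0],
    [[0, 0, 50], [0, 0, 0], 0],
    [[0, 0, 51], [0, 0, 0], 0],
  ],
)

```text
clock: 13.1
tcp_pos: [0.5194, -0.2216, 0.0117]
orientation: [-0.001, 0.248, 0.969, 0.0]
wrist_force: [-0.2, 1.0, -0.8]
finger_gap: 0.0428
grip_force: 0.0
```

>>> move_arm(
  targets=[
    [[0, 0, 0], [0, 0, 0], 1],
    [[0, 0, 0], [0, 0, 0], 1],
    [[0, 0, 0], [0, 0, 0], 1],
    [[0, 0, 0], [0, 0, 0], 1],
    [[0, 0, 0], [0, 0, 0], 1],
  ],
  squeeze=60,
)

```text
clock: 13.72
tcp_pos: [0.5205, -0.2223, 0.0134]
orientation: [0.001, 0.248, 0.969, -0.0]
wrist_force: [-0.5, 0.7, 5.2]
finger_gap: 0.0097
grip_force: 59.0
```

>>> move_arm(
  targets=[
    [[0, 0, -10], [0, 0, 0], 1],
    [[0, 0, -25], [0, 0, 0], 1],
    [[0, 0, -40], [0, 0, 0], 1],
    [[0, 0, -55], [0, 0, 0], 1],
    [[0, 0, -70], [0, 0, 0], 1],
  ],
)

```text
clock: 14.35
tcp_pos: [0.5201, -0.2219, 0.084]
orientation: [0.0, 0.248, 0.969, 0.0]
wrist_force: [0.5, 2.2, -3.4]
finger_gap: 0.0099
grip_force: 58.7
```

>>> move_arm(
  targets=[
    [[0, 0, -15], [0, 0, 0], 1],
    [[0, 0, -30], [0, 0, 0], 1],
    [[0, 0, -44], [0, 0, 0], 1],
    [[0, 0, -56], [0, 0, 0], 1],
    [[0, 0, -68], [0, 0, 0], 1],
  ],
)

```text
clock: 14.98
tcp_pos: [0.52, -0.2219, 0.1514]
orientation: [-0.0, 0.248, 0.969, 0.0]
wrist_force: [1.2, 1.6, -5.1]
finger_gap: 0.0091
grip_force: 58.9
```

>>> move_arm(
  targets=[
    [[0, 0, -8], [0, 0, 0], 1],
    [[0, 0, -16], [0, 0, 0], 1],
    [[0, 0, -24], [0, 0, 0], 1],
    [[0, 0, -32], [0, 0, 0], 1],
    [[0, 0, -40], [0, 0, 0], 1],
  ],
)

```text
clock: 15.6
tcp_pos: [0.5199, -0.2219, 0.1911]
orientation: [-0.0, 0.248, 0.969, 0.0]
wrist_force: [0.8, 1.2, -4.8]
finger_gap: 0.0095
grip_force: 58.8
```

>>> move_arm(
  targets=[
    [[0, 0, -10], [0, 0, 0], 1],
    [[0, 0, -25], [0, 0, 0], 1],
    [[0, 0, -45], [0, 0, 0], 1],
    [[0, 0, -65], [0, 0, 0], 1],
    [[0, 0, -85], [0, 0, 0], 1],
  ],
)

```text
clock: 16.23
tcp_pos: [0.5198, -0.2222, 0.277]
orientation: [-0.0, 0.249, 0.969, -0.0]
wrist_force: [1.3, 1.1, -7.3]
finger_gap: 0.0095
grip_force: 58.6
```

>>> move_arm(
  targets=[
    [[0, 0, -10], [0, 0, 0], 1],
    [[0, 0, -16], [0, 0, 0], 1],
    [[0, 0, -16], [0, 0, 0], 1],
    [[0, 0, -16], [0, 0, 0], 1],
    [[0, 0, -16], [0, 0, 0], 1],
  ],
)

```text
clock: 16.85
tcp_pos: [0.5197, -0.2219, 0.291]
orientation: [-0.001, 0.248, 0.969, 0.0]
wrist_force: [-0.4, -1.0, -6.8]
finger_gap: 0.0092
grip_force: 58.5
```

```bash
python3 go.py 0.478 0.159 0.29 61.2; python3 - <<'E'
from h import *
im=[]
for n in ("scene","side"):
    c=cam(n); im.append(c["pixels"])
    print(n,[(np.array(d["centre"]),round(d["confidence"],2),proj(c,d["centre"])[0]) for d in env.landmark_of("end_a",c)])
save({"pixels":np.hstack([im[0][50:350,100:450],im[1][100:400,200:550]])},"hang2")
E
```

```text
t 16.85 tcp [ 0.5197 -0.2219  0.291 ] gap 0.009227770763922397
shift mm [219.8881 313.8393   1.3152] turn [-0.0005 -0.0079  0.0034]
scene [(array([ 0.5115, -0.2358,  0.0993]), 0.68, array([189.5162, 223.0171])), (array([ 0.518 , -0.221 ,  0.3052]), 0.6, array([186.4917, 112.9329]))]
side [(array([ 0.5146, -0.2203,  0.3005]), 0.76, array([391.1595, 231.6542])), (array([ 0.5147, -0.2263,  0.096 ]), 0.72, array([371.7141, 342.1777]))]
```

View pics/hang2.png

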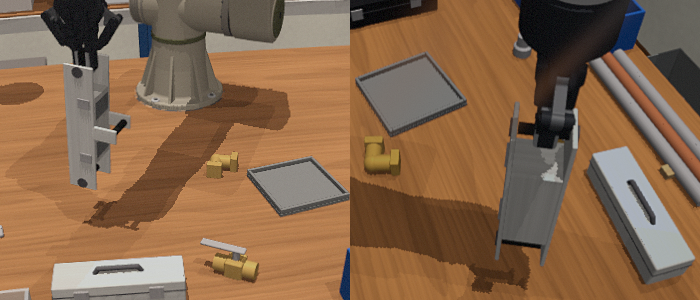

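It hangs almost plumb at about 3°, with the heavy end at about z = 0.085 m, clear of the elbow at (225,165). Carrying it over the tray.

>>> move_arm(
  targets=[
    [[8, 12, 0], [0, 0, 0], 1],
    [[24, 34, 0], [0, 0, 0], 1],
    [[43, 61, 0], [0, 0, 0], 1],
    [[63, 90, 0], [0, 0, 0], 1],
    [[83, 119, 0], [0, 0, 0], 1],
  ],
)

```text
clock: 17.68
tcp_pos: [0.504, -0.0757, 0.292]
orientation: [0.0, 0.248, 0.969, 0.0]
wrist_force: [0.4, 0.5, -7.5]
finger_gap: 0.01
grip_force: 58.6
```

>>> move_arm(
  targets=[
    [[20, 29, 0], [0, 0, 0], 1],
    [[40, 58, 0], [0, 0, 0], 1],
    [[60, 87, 0], [0, 0, 0], 1],
    [[80, 115, 0], [0, 0, 0], 1],
    [[98, 140, 0], [0, 0, 0], 1],
  ],
)

```text
clock: 18.3
tcp_pos: [0.485, 0.0942, 0.2921]
orientation: [0.0, 0.248, 0.969, 0.0]
wrist_force: [-0.5, 0.4, -6.8]
finger_gap: 0.0094
grip_force: 58.6
```

>>> move_arm(
  targets=[
    [[14, 20, 0], [0, 0, 0], 1],
    [[25, 36, 0], [0, 0, 0], 1],
    [[33, 48, 0], [0, 0, 0], 1],
    [[38, 55, 0], [0, 0, 0], 1],
    [[39, 57, 0], [0, 0, 0], 1],
  ],
)

```text
clock: 18.92
tcp_pos: [0.479, 0.1613, 0.2918]
orientation: [-0.0, 0.248, 0.969, -0.0]
wrist_force: [-0.0, 0.1, -6.8]
finger_gap: 0.0096
grip_force: 58.7
```

>>> move_arm(
  targets=[
    [[0, 0, 0], [0, 0, 0], 1],
    [[0, 0, 0], [0, 0, 0], 1],
    [[0, 0, 0], [0, 0, 0], 1],
    [[0, 0, 0], [0, 0, 0], 1],
    [[0, 0, 0], [0, 0, 0], 1],
  ],
)

```text
clock: 19.55
tcp_pos: [0.4793, 0.1608, 0.2918]
orientation: [0.0, 0.248, 0.969, 0.0]
wrist_force: [-0.7, 0.3, -6.6]
finger_gap: 0.0099
grip_force: 58.6
```

>>> move_arm(
  targets=[
    [[0, 0, 0], [0, 0, 0], 1],
    [[0, 0, 0], [0, 0, 0], 1],
    [[0, 0, 0], [0, 0, 0], 1],
    [[0, 0, 0], [0, 0, 0], 1],
    [[0, 0, 0], [0, 0, 0], 1],
  ],
)

```text
clock: 20.18
tcp_pos: [0.4792, 0.1609, 0.2918]
orientation: [0.0, 0.248, 0.969, 0.0]
wrist_force: [-0.5, -0.4, -7.5]
finger_gap: 0.0095
grip_force: 58.6
```

```bash
python3 go.py 0.478 0.159 0.21 61.2; python3 - <<'E'
from h import *
im=[]
for n in ("scene","side"):
    c=cam(n); im.append(c["pixels"])
    print(n,[(np.array(d["centre"]),round(d["confidence"],2),proj(c,d["centre"])[0]) for d in env.landmark_of("end_a",c)])
    print([(np.array(d["centre"]),round(d["confidence"],2)) for d in env.landmark_of("tray",c)])
save({"pixels":np.hstack([im[0][50:350,250:600],im[1][50:350,100:450]])},"over")
E
```

```text
t 20.175 tcp [0.4792 0.1609 0.2918] gap 0.00949329426087185
shift mm [ 0.178  -2.2696 81.8068] turn [0.0005 0.0001 0.0039]
scene [(array([0.4754, 0.1616, 0.3034]), 0.9, array([411.9875,  89.4442])), (array([0.4769, 0.1602, 0.0999]), 0.85, array([401.4147, 192.3043]))]
[(array([0.4789, 0.1603, 0.0004]), 0.68), (array([0.4803, 0.1598, 0.0988]), 0.57)]
side [(array([0.4768, 0.1599, 0.3049]), 0.95, array([244.0158,  35.9062])), (array([0.4742, 0.16  , 0.0973]), 0.78, array([253.6924, 152.8412]))]
[(array([ 0.4785,  0.1561, -0.0017]), 0.76)]
```

View pics/over.png

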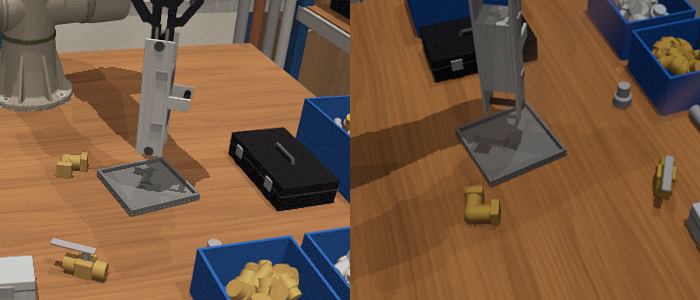

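It hangs over the tray's middle, with the heavy end at (150,155) left and (505,105) right. Lowering, slowly at the end.

>>> move_arm(
  targets=[
    [[0, 0, 12], [0, 0, 0], 1],
    [[0, 0, 27], [0, 0, 0], 1],
    [[0, 0, 42], [0, 0, 0], 1],
    [[0, 0, 54], [0, 0, 0], 1],
    [[0, 0, 62], [0, 0, 0], 1],
  ],
)

```text
clock: 21.1
tcp_pos: [0.4788, 0.1608, 0.2286]
orientation: [-0.001, 0.248, 0.969, -0.0]
wrist_force: [-0.7, -0.6, -7.3]
finger_gap: 0.0092
grip_force: 58.7
```

>>> move_arm(
  targets=[
    [[0, 0, 4], [0, 0, 0], 1],
    [[0, 0, 8], [0, 0, 0], 1],
    [[0, 0, 11], [0, 0, 0], 1],
    [[0, 0, 13], [0, 0, 0], 1],
    [[0, 0, 15], [0, 0, 0], 1],
  ],
)

```text
clock: 21.72
tcp_pos: [0.4794, 0.1609, 0.2149]
orientation: [0.0, 0.248, 0.969, 0.0]
wrist_force: [0.4, 0.1, -6.9]
finger_gap: 0.0097
grip_force: 58.6
```

>>> move_arm(
  targets=[
    [[0, 0, 1], [0, 0, 0], 1],
    [[0, 0, 2], [0, 0, 0], 1],
    [[0, 0, 3], [0, 0, 0], 1],
    [[0, 0, 4], [0, 0, 0], 1],
    [[0, 0, 4], [0, 0, 0], 1],
  ],
)

```text
clock: 22.35
tcp_pos: [0.4792, 0.1609, 0.2107]
orientation: [-0.0, 0.248, 0.969, 0.0]
wrist_force: [0.3, 0.2, -6.2]
finger_gap: 0.0097
grip_force: 58.6
```

>>> move_arm(
  targets=[
    [[0, 0, 0.5], [0, 0, 0], 1],
    [[0, 0, 1], [0, 0, 0], 1],
    [[0, 0, 1.5], [0, 0, 0], 1],
    [[0, 0, 2], [0, 0, 0], 1],
    [[0, 0, 2], [0, 0, 0], 1],
  ],
)

```text
clock: 22.98
tcp_pos: [0.4792, 0.1609, 0.2087]
orientation: [-0.0, 0.248, 0.969, 0.0]
wrist_force: [0.8, 0.3, -7.3]
finger_gap: 0.0097
grip_force: 58.6
```

>>> move_arm(
  targets=[
    [[0, 0, 0.3], [0, 0, 0], 1],
    [[0, 0, 0.6], [0, 0, 0], 1],
    [[0, 0, 0.9], [0, 0, 0], 1],
    [[0, 0, 1], [0, 0, 0], 1],
    [[0, 0, 1], [0, 0, 0], 1],
  ],
)

```text
clock: 23.6
tcp_pos: [0.4796, 0.161, 0.2084]
orientation: [0.001, 0.248, 0.969, 0.0]
wrist_force: [-0.2, -1.2, 0.9]
finger_gap: 0.0096
grip_force: 59.5
```

```bash
python3 - <<'E'
from h import *
im=[]
for n in ("scene","side"):
    c=cam(n); im.append(c["pixels"])
    print(n,[(np.array(d["centre"]),round(d["confidence"],2),proj(c,d["centre"])[0]) for d in env.landmark_of("end_a",c)])
s=env.get_state(); print(s["wrist_force"],s["ft_torque"],s["tcp_pos"])
save({"pixels":cv2.resize(np.hstack([im[0][60:260,300:500],im[1][20:220,160:360]]),None,fx=2,fy=2)},"down")
E
```

```text
scene [(array([0.4766, 0.1584, 0.0171]), 0.91, array([396.6773, 228.916 ])), (array([0.4782, 0.1577, 0.2191]), 0.55, array([406.1318, 134.8936]))]
side [(array([0.4773, 0.1584, 0.0155]), 0.61, array([259.1136, 188.0097])), (array([0.4776, 0.1603, 0.2195]), 0.6, array([249.5997,  89.3994]))]
[-0.3727 -0.3247  1.3568] [-0.1166  0.1719  0.0041] [0.4797 0.161  0.2084]
```

View pics/down.png

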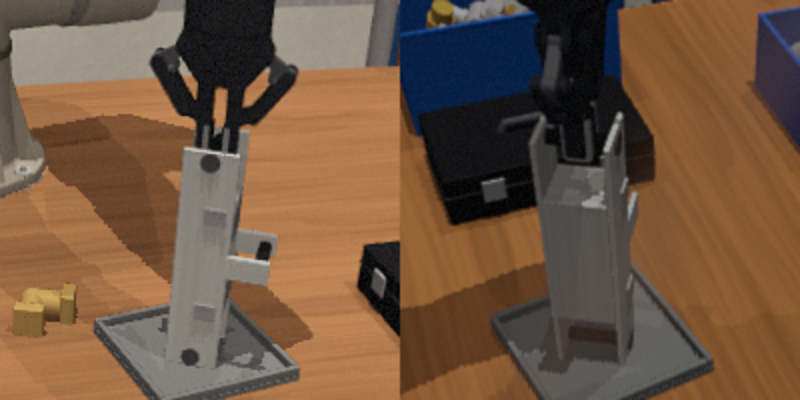

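The carrier stands upright on the tray floor. Its tubes are at z = 0.016 and 0.219 m, directly above one another, and the load is off the arm. Releasing gently and rising.

>>> move_arm(
  targets=[
    [[0, 0, 0], [0, 0, 0], 1],
    [[0, 0, 0], [0, 0, 0], 0.5],
    [[0, 0, 0], [0, 0, 0], 0.2],
    [[0, 0, 0], [0, 0, 0], 0],
    [[0, 0, 0], [0, 0, 0], 0],
  ],
  squeeze=20,
)

```text
clock: 24.42
tcp_pos: [0.4792, 0.1609, 0.2077]
orientation: [-0.0, 0.248, 0.969, 0.0]
wrist_force: [0.3, 0.8, 0.4]
finger_gap: 0.0428
grip_force: 0.0
```

>>> move_arm(
  targets=[
    [[0, 0, -5], [0, 0, 0], 0],
    [[0, 0, -15], [0, 0, 0], 0],
    [[0, 0, -30], [0, 0, 0], 0],
    [[0, 0, -50], [0, 0, 0], 0],
    [[0, 0, -70], [0, 0, 0], 0],
  ],
)

```text
clock: 25.05
tcp_pos: [0.4795, 0.161, 0.2796]
orientation: [0.001, 0.248, 0.969, 0.0]
wrist_force: [-0.3, 0.2, 0.5]
finger_gap: 0.0425
grip_force: 0.0
```

>>> move_arm(
  targets=[
    [[0, 0, -10], [0, 0, 0], 0],
    [[0, 0, -10], [0, 0, 0], 0],
    [[0, 0, -10], [0, 0, 0], 0],
    [[0, 0, -10], [0, 0, 0], 0],
    [[0, 0, -10], [0, 0, 0], 0],
  ],
)

```text
clock: 25.68
tcp_pos: [0.479, 0.1609, 0.2872]
orientation: [-0.0, 0.248, 0.969, -0.0]
wrist_force: [0.4, 0.7, -0.5]
finger_gap: 0.0425
grip_force: 0.0
```

```bash
python3 - <<'E'
from h import *
im=[]
for n in ("scene","side"):
    c=cam(n); im.append(c["pixels"])
    print(n,[(np.array(d["centre"]),round(d["confidence"],2),proj(c,d["centre"])[0]) for d in env.landmark_of("end_a",c)])
save({"pixels":cv2.resize(np.hstack([im[0][60:260,300:500],im[1][20:220,160:360]]),None,fx=2,fy=2)},"done")
E
```

```text
scene [(array([0.4812, 0.1602, 0.0162]), 0.85, array([398.2358, 230.4813])), (array([0.4755, 0.1574, 0.2187]), 0.8, array([405.4624, 134.4838]))]
side [(array([0.4786, 0.162 , 0.2193]), 0.91, array([249.952 ,  88.7596])), (array([0.4763, 0.1612, 0.0139]), 0.78, array([258.1985, 187.7365]))]
```

View pics/done.png

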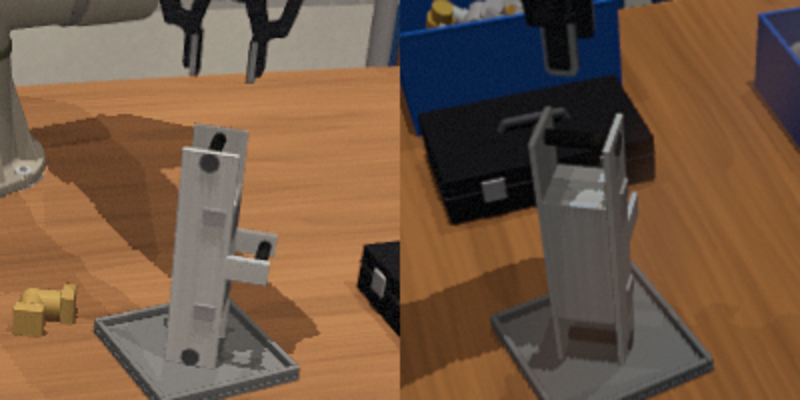

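The carrier stands upright in the tray by itself, with the gripper clear above it.

```bash
python3 -c "
from workcell import env
print(env.hand_in())"
```

```text
the job is handed in; nothing more can be done
None
```

The carrier hung by its top tube with the end by the brass valve dipping about 20°, and it now stands upright by itself near the middle of the tray, that heavy end down; I handed it in at about 26 s.

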